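# Hang the slide carrier below the drying rack

### The job

Pick up the white slide carrier by its green paddle and pass its wire hook through the lower loop of the blue slide rack hanging on the stand, onto the orange bar. Slide it gently along the bar until it drops into the bar's notch, let go only once it sits fully down in the notch, and leave it hanging there at rest. Use only a light touch on the hanging rack (under 8 N) so that its bar is not dragged along, never bump it with the robot, and leave the bottle, the wooden slide box and the amber jar where they are.

Things in the scene. Friction and masses are not known exactly. Their poses are not given: they have to be found in the camera images.
- stand: Fixed gallows stand, 400 mm tall. Origin on the bench straight below the rack's pivot; its axes match those of the resting rack. Base plate (12 mm thick) spans x -40 to +120, y -30 to +170 mm; 16 mm post at x +50, y +135 mm; a thin arm at 385 mm height runs from the post to the pivot. Its -x side (facing the robot) is open: approach from there.
- upper: Blue slide rack, first link of the chain, hanging from the stand. Origin: its pivot pin, 335 mm above the bench; z up, y along its width, -x the side facing the robot. It swings freely in x. Panel 146 mm wide, 14 mm thick (21 with slides), z -20 to -84 mm. Two 8 mm legs at y -65 and +65 mm reach down to an orange bar; panel, legs and bar form the lower loop, 122 mm wide, 57 mm high inside.
- loop (a point): Middle between the rack's legs at the height of the orange bar's centre (z -145 mm in the rack's frame). The bar is round, 6 mm thick, along y. It has one square notch, 10 mm deep, 10 mm wide inside. The bar sits shifted sideways in the legs: the notch's middle is anywhere from y -36 to +36 mm, is not measured, and must be seen or felt. It shifts only under about 12 N.
- plunger (a joint): How far (m) the rack has sunk on the soft spring it hangs from: 0 at rest, growing downward, 2.5 mm per newton pressed on it, hard stop at 0.030.
- carrier: Loose white slide carrier, second link, 170 to 310 g, upright on the bench. Origin: centre of underside below the hook; z up. Tray 60 (x) x 90 (y) x 45 mm high, slides up to 60 mm. Wire bail ends in a hook: an upside-down U of 6 mm wire in the x-z plane, shank at x -9 mm, crown 120 mm up, free tip at x +9 mm ending 100 mm up, gap 12 mm. Centre of mass nearly below the crown.
- hook (a point): Middle of the wire at the crown of the carrier's hook, 120 mm above the carrier's origin. Resting on the plain bar it is 6 mm above the bar's centre (z -139 mm in the rack's frame); sitting in the notch it is 10 mm lower (z -149 mm).
- paddle (a point): Centre of the green grip paddle, 75 mm to the carrier's -x side of the hook and 40 mm below its crown. The paddle is an upright plate, 30 mm (x) by 12 mm thick (y) by 40 mm high; grip it across its thickness from above or from its -x side. Hang the carrier with the paddle on the rack's -x side.
- bottle: Bystander: loose clear drink bottle with blue cap, 62 mm diameter, 210 mm tall; origin at its foot.
- slidebox: Bystander: loose wooden slide box, 85 x 100 x 32 mm; origin at the centre of its underside.
- jar: Bystander: loose small amber jar, 44 mm diameter, 60 mm tall; origin at its foot.

How it is judged:
By the outcome, as a careful person would: the job done as asked, in the order asked, and still so for the second after the job is handed in, with the robot touching nothing.
It also fails if it takes over 64 s, if anything falls off the work surface, if the arm or the gripper's body presses on something with over 40 N, if the wrist force passes 120 N, or if a joint passes its speed limit or range.

### The arm

A 6-joint arm with a two-finger parallel gripper is mounted at the origin on the work surface. World frame = base frame: x ahead of the robot, y to its left, z up, the work surface at z = 0. Lengths are in m, angles in rad, forces in N, time in s.
With the tool pointing down it reaches from about 0.225 to 0.725 m from the base axis. Payload 3.1 kg.
Tool frame: the origin (TCP) lies on the mounting face of the last link; the fingertips stand 173 mm ahead of it and the grasp point (between the pads) lies 155 mm ahead of it (tip_extent is the distance from the TCP to the fingertips, in m); z points along the fingers, y is the line along which they close (so a half turn about z gives the same grasp; the last joint's range is limited). The gripper opens to 85 mm and grips with 20 to 120 N. Pads are 22 mm wide; open, the fingers measure 114 mm over their backs; the gripper's body (76 mm by 85 mm) begins 54 mm behind the grasp point. The pads swing forward as they close: fully open they stand 13 mm farther back than shut.
Start: joints at [1.103, 0.048, 0.099, 1.622, 0, 1.443], TCP at [0.175, 0.495, 0.405] pointing down, gripper open.
Joint ranges: [-2.91, 2.91], [-0.99, 1.94], [-1.21, 1.42], [-2.12, 2.29], [-1.49, 1.47], [-3.14, 3.14]. Speed limits (rad/s): [2.79, 2.79, 3.14, 3.14, 3.14, 3.14].

### API

Orientations are given as a unit quaternion [w, x, y, z].
In Python, from station import read_state, read_camera, camera_params, finish_job, find_in, masks_of, tip_extent gives the robot as it stands.
- The arm moves only by the tool carry_out, never from a script. Its argument "increments" is a list of rows, each a list of 3 entries, a list of its own where there are three numbers: the shift along the tool's x, y, z in m, then the turn, a rotation vector about the tool's x, y, z in rad, then the finger opening in m, from 0 to 0.0854. A call has 1 to 12 rows; each row is the pose to reach, as a shift and turn from the pose commanded when the call began, along the tool's axes at that moment; what a row does not reach only later rows make up. A row lasts 1/10 s, in which the tool goes at most 50 mm and 8.59 degrees, less where a joint would pass 70% of its speed; a pose out of reach is approached as far as the arm can. A call with a gripper value outside its range is refused whole. The fingers move at their own pace and stop on an object; "force" is the grip in N (left out, the last holds). Time passes only in rows, so rows that repeat a pose let the fingers close. It gives the time, the measured TCP pose, the force, the opening and the grip force at its end, in the units of the state.
- read_state(): the state, without advancing time (a new reading comes with each control period).
- read_camera(name): name is "scene" or "top" or "wrist"; returns the picture (384x512x3 uint8, red, green, blue); there is no depth.
- camera_params(name): a dict with "fx", "fy", "cx", "cy" (pixels), "position" and "attitude" of the camera in the world. Camera axes: x right, y down, z forward; pixel columns grow to the right and rows downward; lengths in m; the calibration is good to about 2 mm. A picture is of the moment at which its call begins: read the wrist's pose just before it. camera_params takes no time and is no camera call; for the wrist camera it gives the pose at the moment of the call.
- finish_job(): hands the job in; it is judged then, once.
Trained networks look in the newest picture that a camera, given by its name, has taken for a name from the list of things; names that differ only in an ending like _2 or _b are one class to them, and where a whole thing is asked for, a point or a joint stands for the part that bears it (a point fixed in the world has none). Each returns a list of dicts, best first, with "confidence" (0 to 1); they miss things now and then, are a little off and sometimes report something else, mostly with a low value. They report only what shows in the picture. A call takes as long as a camera call.
- find_in(camera, query): "pixel" ([column, row] in pixels, amid what is visible of it).
- masks_of(camera, query): "mask" (384x512 bool, what is visible of it) and "pixel" ([column, row] in pixels, amid what is visible of it).
The state is a dict: "t": time; "q": joint angles; "dq": joint speeds; "effort": joint torques, N m; "position": TCP position; "eef_rot": TCP orientation; "ft_force": force on the tool from outside, world axes, zero at the start; "torque": the same for the moment, N m; "width": finger opening in m; "grip_force": force on a finger pad.
Only numpy, scipy, OpenCV 4.12 (cv2) and the standard library are available. Lean on these libraries where they do the work, as an engineer would, in place of code of your own. Each camera call takes 0.05 s, during which the arm holds its last target. There are 200 camera calls.

## Working session

There is one attempt and no reset: what is moved stays moved. The work goes in short steps, Python scripts to look and compute and a tool call to move; the robot and the scene stay as the last step left them, time stands still between calls to the robot, and variables do not carry over. Pictures are saved under pics/ and viewed, at most 12 in all, crops included, and the job is handed in when it is done.

Besides the shell and the picture viewer there is one more tool, called after "Request:" by a JSON object that holds its "fn" and its "kwargs". carry_out: Moves the arm, as the interface text tells. Its arguments: {"type":"object","properties":{"increments":{"type":"array"},"force":{"type":"number"}},"required":["increments"]}

```bash
mkdir -p pics; cat > h.py <<'E'
import numpy as np, cv2
from scipy.spatial.transform import Rotation as R
from station import *
def rot(q): return R.from_quat([q[1],q[2],q[3],q[0]]).as_matrix()
def cam(n):
    p=camera_params(n); a=np.array(p['attitude'])
    M=rot(a) if a.size==4 else a.reshape(3,3)
    return p,M,np.array(p['position'])
def ray(n,px):
    p,M,c=cam(n); d=M@np.array([(px[0]-p['cx'])/p['fx'],(px[1]-p['cy'])/p['fy'],1]); return c,d
def atz(n,px,z):
    c,d=ray(n,px); return c+d*(z-c[2])/d[2]
def proj(n,X):
    p,M,c=cam(n); v=M.T@(np.array(X)-c); return np.array([p['fx']*v[0]/v[2]+p['cx'],p['fy']*v[1]/v[2]+p['cy']])
def tri(n1,p1,n2,p2):
    c1,d1=ray(n1,p1); c2,d2=ray(n2,p2); A=np.stack([d1,-d2],1); s=np.linalg.lstsq(A,c2-c1,rcond=None)[0]
    a,b=c1+d1*s[0],c2+d2*s[1]; return (a+b)/2,np.linalg.norm(a-b)
def save(n,im): cv2.imwrite('pics/'+n+'.png',im[:,:,::-1])
E
python3 - <<'E'
from h import *
ims={n:read_camera(n) for n in('scene','top')}
save('a',np.vstack([ims['scene'],ims['top']])[:, :])
im=np.hstack([cv2.resize(ims[n],(400,300)) for n in ims]); 
save('scene0',ims['scene']);save('top0',ims['top'])
for n in ims:
    print(n,camera_params(n))
    for q in('stand','upper','carrier','hook','paddle','loop','bottle','slidebox','jar'):
        print(q,[(np.round(d['pixel']).tolist(),round(d['confidence'],2)) for d in find_in(n,q)[:3]])
print(read_state(), tip_extent if not callable(tip_extent) else tip_extent())
E
```

```text
scene {'fx': 492.13513587670104, 'fy': 492.13513587670104, 'cx': 257.7370233995921, 'cy': 198.1825961986897, 'position': array([ 1.32338138, -0.9789684 ,  1.13372354]), 'attitude': array([-0.43571356,  0.84442446,  0.27354549, -0.14924443])}
stand []
upper [([261.0, 184.0], 0.97)]
carrier [([259.0, 206.0], 0.92)]
hook [([259.0, 207.0], 0.85)]
paddle [([254.0, 204.0], 0.68)]
loop [([263.0, 187.0], 0.88)]
bottle [([317.0, 184.0], 0.76)]
slidebox [([178.0, 300.0], 0.88)]
jar [([225.0, 316.0], 0.8)]
top {'fx': 462.5856557395606, 'fy': 462.5856557395606, 'cx': 250.9522814817571, 'cy': 191.17773309276714, 'position': array([0.38962329, 0.05870157, 1.45472441]), 'attitude': array([-0.03998932,  0.70761589, -0.70416362,  0.04282768])}
stand [([223.0, 176.0], 0.91)]
upper [([249.0, 177.0], 0.76)]
carrier [([192.0, 234.0], 0.85)]
hook [([194.0, 237.0], 0.7)]
paddle [([193.0, 231.0], 0.58)]
loop [([253.0, 178.0], 0.79)]
bottle [([129.0, 189.0], 0.61), ([253.0, 177.0], 0.35), ([352.0, 161.0], 0.21)]
slidebox [([365.0, 213.0], 0.59)]
jar [([249.0, 179.0], 0.71), ([350.0, 158.0], 0.57)]
{'t': 1.0, 'q': array([1.10319105e+00, 4.79972765e-02, 9.92322372e-02, 1.62200711e+00,
       3.50756091e-05, 1.44295025e+00]), 'dq': array([-0.0014309 ,  0.00122511, -0.00040874, -0.00155343,  0.00177292,
       -0.00036307]), 'effort': array([ 1.84942000e-04, -3.38653672e+01,  3.20167530e+01,  1.12348825e-03,
       -1.40346701e-04, -8.54154763e-06]), 'position': array([0.17499074, 0.49497625, 0.40472916]), 'eef_rot': array([-1.32199891e-05,  1.69063686e-01,  9.85605129e-01,  1.67017866e-05]), 'ft_force': array([0.72126073, 0.32001367, 0.04193943]), 'torque': array([ 0.04281594,  0.00572442, -0.01116338]), 'grip_force': 0.0, 'width': 0.08532776442672999} 0.1734
```

View pics/scene0.png

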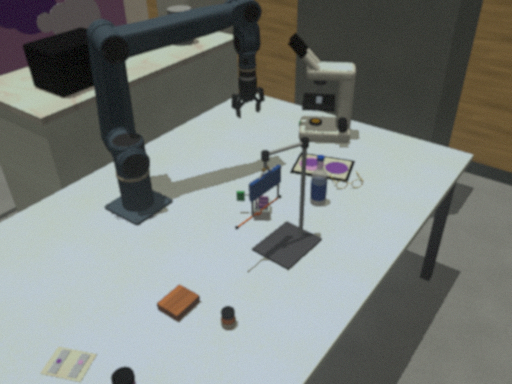

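View pics/top0.png

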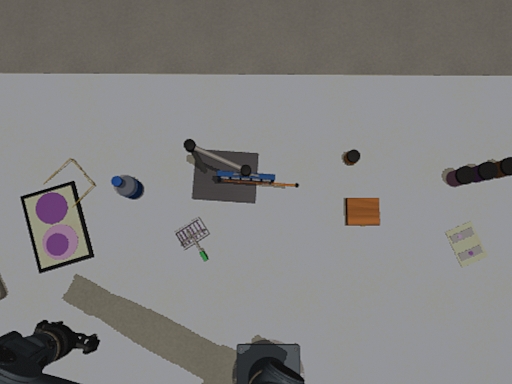

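The scene view shows the rack at about (265,185), the orange bar running (237,227) to (281,197), and the green paddle at (241,196). The top view shows the carrier tray at (193,234), the paddle at (204,255), the bar from (215,180) to (298,185) and the stand plate corners around (195..258, 150..202). Next I'll measure these.

```bash
python3 - <<'E'
from h import *
T=cv2.imread('pics/top0.png');S=cv2.imread('pics/scene0.png')
def hsv(im,lo,hi,roi):
    m=cv2.inRange(cv2.cvtColor(im,cv2.COLOR_BGR2HSV),lo,hi); k=np.zeros_like(m); x0,x1,y0,y1=roi; k[y0:y1,x0:x1]=m[y0:y1,x0:x1]; return k
def cen(m):
    y,x=np.nonzero(m); return np.array([x.mean(),y.mean()]),len(x)
gt=cen(hsv(T,(45,80,40),(85,255,255),(170,230,220,280)));gs=cen(hsv(S,(45,80,40),(95,255,255),(225,260,180,215)))
print('green',gt,gs,tri('top',gt[0],'scene',gs[0]), atz('top',gt[0],.1))
mo=hsv(T,(3,90,60),(22,255,255),(200,305,165,195)); y,x=np.nonzero(mo); print('orange',x.min(),x.max(),len(x))
pts=np.stack([x,y],1).astype(np.float32); l=cv2.fitLine(pts,cv2.DIST_HUBER,0,.01,.01).ravel();print(l)
for xx in(x.min(),x.max()):
    p=(xx,l[3]+(xx-l[2])*l[1]/l[0]);print(p,atz('top',p,.19))
ms=hsv(S,(3,90,60),(22,255,255),(230,290,190,235)); y,x=np.nonzero(ms);i=x.argmin();j=x.argmax();print('scene ends',x[i],y[i],x[j],y[j])
mb=hsv(T,(95,100,60),(125,255,255),(210,280,165,190));y,x=np.nonzero(mb)
r=cv2.minAreaRect(np.stack([x,y],1).astype(np.float32));print('blue',r,[atz('top',p,.31) for p in cv2.boxPoints(r)])
for z in (.012,):
  g=cv2.cvtColor(T,cv2.COLOR_BGR2GRAY); m=((g<110)&(T.max(2).astype(int)-T.min(2)<40)).astype(np.uint8); k=np.zeros_like(m);k[145:207,188:262]=m[145:207,188:262]
  c,_=cv2.findContours(k,0,2);c=max(c,key=cv2.contourArea);r=cv2.minAreaRect(c);print('plate',r,[atz('top',p,.012)[:2].round(4) for p in cv2.boxPoints(r)])
read_camera('top')
m=masks_of('top','carrier')[0]['mask'].astype(np.uint8);y,x=np.nonzero(m);print('carrier',cen(m),cv2.minAreaRect(np.stack([x,y],1).astype(np.float32)),atz('top',cen(m)[0],.05))
big=cv2.resize(T[140:270,160:310],None,fx=5,fy=4.6,interpolation=cv2.INTER_CUBIC);cv2.imwrite('pics/topz.png',big)
E
```

```text
green (array([203.3255814 , 255.46511628]), 43) (array([240.11111111, 194.44444444]), 45) (array([0.36121545, 0.19305495, 0.08529105]), np.float64(0.00224115485894172)) [0.3606893  0.19087653 0.1       ]
orange 224 295 147
[9.9792755e-01 6.4348012e-02 2.5976279e+02 1.8268991e+02]
(np.int64(224), np.float64(180.38386747510117)) [0.5681408  0.12848507 0.19      ]
(np.int64(295), np.float64(184.9620644422588)) [ 0.55641768 -0.06745951  0.19      ]
scene ends 246 220 268 204
blue ((245.5246124267578, 174.7705078125), (57.527889251708984, 6.534032344818115), 6.115502834320068) [array([0.56481598, 0.1405846 , 0.31      ]), array([0.58128203, 0.13906041, 0.31      ]), array([ 0.56651514, -0.00426201,  0.31      ]), array([ 0.55009059, -0.00250083,  0.31      ])]
plate ((223.70811462402344, 174.0863037109375), (75.37937927246094, 53.934017181396484), 4.085616588592529) [array([0.5359, 0.2623]), array([0.7077, 0.2538]), array([0.6917, 0.015 ]), array([0.5202, 0.0267])]
carrier (array([191.45070423, 235.58028169]), 710) ((196.15382385253906, 241.7307586669922), (41.325164794921875, 31.063213348388672), 56.3099365234375) [0.41898435 0.23261557 0.05      ]
```

View pics/topz.png

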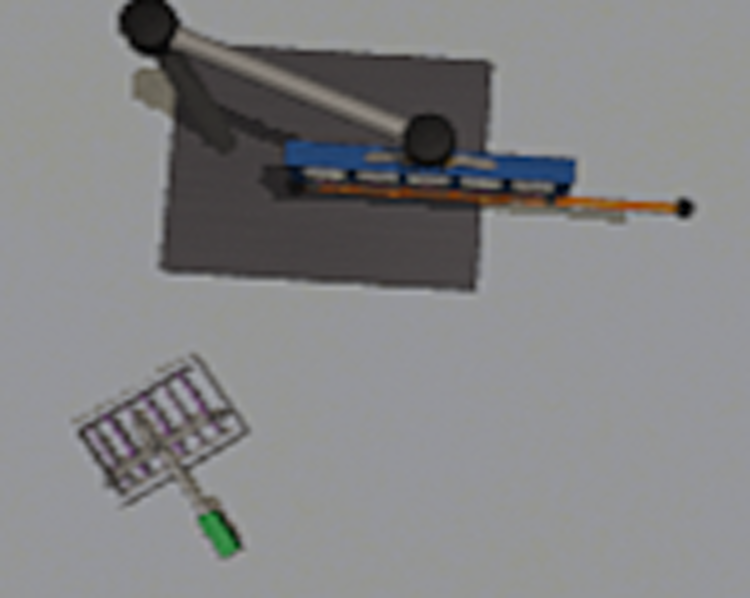

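```bash
cat >> h.py <<'E'
def orient(yaw,tilt):
    d=np.array([np.cos(yaw),np.sin(yaw),0]); z=np.sin(tilt)*d+np.cos(tilt)*np.array([0,0,-1]); y=np.array([-np.sin(yaw),np.cos(yaw),0])
    return np.stack([np.cross(y,z),y,z],1)
def plan(g,M,reach=.155):
    "shift and rotvec in the tool frame to bring grasp point to g with orientation M"
    s=read_state(); A=rot(s['eef_rot']); t=np.array(g)-M[:,2]*reach
    sh=A.T@(t-s['position']); rv=R.from_matrix(A.T@M).as_rotvec()
    print('t',s['t'],'tcp target',t.round(4),'shift',sh.round(4).tolist(),'rv',rv.round(4).tolist(),'rows',max(np.linalg.norm(sh)/.05,np.degrees(np.linalg.norm(rv))/8.59))
def fp(): 
    s=read_state(); A=rot(s['eef_rot']); return s['position']+A[:,2]*.155, A
E
python3 - <<'E'
from h import *
p,M,c=cam('wrist');g,A=fp();s=read_state()
print(p['fx'],p['cx'],p['cy'],'cam in tool',A.T@(c-s['position']),A.T@M)
for n,px in [('c--',(255.4,203)),('c-+',(192.6,198.3)),('c+-',(258.4,153.5))]: print(n,atz('top',px,.012))
print('bottle',atz('top',(119,183),.2),'pivot cap', atz('top',(160+430/5,140+138/4.6),.385))
plan([.361,.193,.20],orient(np.radians(28),np.radians(30)))
E
```

```text
300.94055121976265 255.22790815756863 198.96967675203865 cam in tool [7.81805361e-02 3.83524545e-05 3.06636367e-02] [[ 3.54709420e-04 -9.52265339e-01 -3.05271353e-01]
 [ 9.99999887e-01  2.41486456e-04  4.08653472e-04]
 [-3.15427640e-04 -3.05271463e-01  9.52265317e-01]]
c-- [0.52228595 0.03919665 0.012     ]
c-+ [0.53607784 0.23600874 0.012     ]
c+- [0.67990807 0.03023707 0.012     ]
bottle [0.55800392 0.4147931  0.2       ] pivot cap [0.56542902 0.06651811 0.385     ]
t 1.1 tcp target [0.2926 0.1566 0.3342] shift [-0.2236, -0.2798, 0.0705] rv [-0.2168, -0.493, -0.809] rows 7.301617201537705
```

Request:
{"fn": "carry_out", "kwargs": {"increments": [[[-0.2236, -0.2798, 0.0705], [-0.2168, -0.493, -0.809], 0.06], [[-0.2236, -0.2798, 0.0705], [-0.2168, -0.493, -0.809], 0.06], [[-0.2236, -0.2798, 0.0705], [-0.2168, -0.493, -0.809], 0.06], [[-0.2236, -0.2798, 0.0705], [-0.2168, -0.493, -0.809], 0.06], [[-0.2236, -0.2798, 0.0705], [-0.2168, -0.493, -0.809], 0.06], [[-0.2236, -0.2798, 0.0705], [-0.2168, -0.493, -0.809], 0.06], [[-0.2236, -0.2798, 0.0705], [-0.2168, -0.493, -0.809], 0.06], [[-0.2236, -0.2798, 0.0705], [-0.2168, -0.493, -0.809], 0.06], [[-0.2236, -0.2798, 0.0705], [-0.2168, -0.493, -0.809], 0.06], [[-0.2236, -0.2798, 0.0705], [-0.2168, -0.493, -0.809], 0.06], [[-0.2236, -0.2798, 0.0705], [-0.2168, -0.493, -0.809], 0.06], [[-0.2236, -0.2798, 0.0705], [-0.2168, -0.493, -0.809], 0.06]]}}

```text
t: 2.3
position: [0.292, 0.1583, 0.3348]
eef_rot: [0.251, -0.236, 0.937, 0.063]
ft_force: [-1.2, 0.2, 1.0]
width: 0.0597
grip_force: 0.0
```

```bash
python3 - <<'E'
from h import *
im=read_camera('wrist');save('w1',im);s=read_state();print(s['t'],s['position'],s['ft_force'],s['q'])
g,A=fp();print(g)
m=cv2.inRange(cv2.cvtColor(im,cv2.COLOR_RGB2HSV),(45,80,40),(85,255,255));n,l,st,ce=cv2.connectedComponentsWithStats(m)
print(st[1:],ce[1:])
for q in('paddle','hook','carrier','loop'): print(q,[(np.round(d['pixel']).tolist(),round(d['confidence'],2)) for d in find_in('wrist',q)[:2]])
H=np.array([.427,.228,.12]);print('proj paddle',proj('wrist',[.361,.193,.08]),'hook',proj('wrist',H))
E
```

```text
2.35 [0.29191986 0.15843404 0.33468313] [ 0.37932418 -0.7228198  -0.64107274] [ 0.23895431 -0.88384823 -0.75653177  1.18862902  0.12675726 -0.22209416]
[0.36014235 0.19522148 0.20045431]
[[241  99  19  62 918]] [[250.22984749 131.00762527]]
paddle [([259.0, 157.0], 0.65)]
hook []
carrier [([255.0, 156.0], 0.72)]
loop [([261.0, 156.0], 0.62), ([17.0, 341.0], 0.6)]
proj paddle [252.9539813  128.02213398] hook [252.80080864 231.68484487]
```

View pics/w1.png

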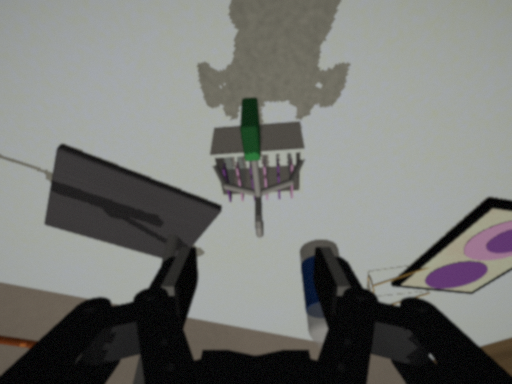

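Wrist view: paddle blob at (250,131), hook's far end at about (260,234), stand plate at left, bottle at right. I'll refine the carrier yaw.

```bash
python3 - <<'E'
from h import *
im=cv2.imread('pics/w1.png');m=cv2.inRange(cv2.cvtColor(im,cv2.COLOR_BGR2HSV),(45,80,40),(85,255,255))
for r in(100,110,120,130,140,150,158):
    x=np.nonzero(m[r])[0];v=im[r,x].max(1);print(r,x.min(),x.max(),v.min(),v.max(),int(im[r,(x.min()+x.max())//2,1]))
e=atz('wrist',(260,234),.117);print('hook end',e)
for z,px in((.10,(250,99)),(.10,(250,131)),(.08,(250,131)),(.1,(252,160)),(.06,(252,160))):
    p=atz('wrist',px,z);d=e-p;print(z,px,p,np.degrees(np.arctan2(d[1],d[0])),np.hypot(*d[:2]))
plate=[proj('wrist',[*(np.array([.5645,.0667])+R.from_euler('z',-3.7,degrees=True).as_matrix()[:2,:2]@np.array(c)),.012]) for c in((-.04,-.03),(-.04,.17))];print(plate)
E
```

```text
100 243 255 40 48 41
110 243 256 40 44 41
120 242 257 40 49 41
130 241 259 43 70 68
140 242 259 46 69 69
150 244 259 56 70 66
158 245 258 103 117 115
hook end [0.43071111 0.2369551  0.117     ]
0.1 (250, 99) [0.33117259 0.17524045 0.1       ] 31.79923162915239 0.11711795102422627
0.1 (250, 131) [0.35181151 0.18598559 0.1       ] 32.862647458269535 0.09393102522367147
0.08 (250, 131) [0.3643626  0.19228605 0.08      ] 33.95035911474254 0.07998404646039806
0.1 (252, 160) [0.37348454 0.19891368 0.1       ] 33.61401283149469 0.06871702993126143
0.06 (252, 160) [0.40373078 0.21458306 0.06      ] 39.66545520109033 0.03504919697275793
[array([ 54.24005824, 146.42391254]), array([222.06322279, 210.35283002])]
```

```bash
python3 - <<'E'
from h import *
plan([.361,.1925,.082],orient(np.radians(33),np.radians(30)))
E
```

```text
t 2.55 tcp target [0.296  0.1503 0.2162] shift [0.0591, -0.0085, 0.1022] rv [-0.0416, -0.0003, -0.0723] rows 2.3679166992096623
```

Request:
{"fn": "carry_out", "kwargs": {"increments": [[[0.02, -0.003, 0.034], [-0.014, 0, -0.024], 0.06], [[0.03, -0.0043, 0.051], [-0.03, 0, -0.05], 0.06], [[0.04, -0.006, 0.068], [-0.0416, 0, -0.0723], 0.06], [[0.05, -0.0075, 0.085], [-0.0416, 0, -0.0723], 0.06], [[0.055, -0.008, 0.095], [-0.0416, 0, -0.0723], 0.06], [[0.0591, -0.0085, 0.1022], [-0.0416, 0, -0.0723], 0.06], [[0.0591, -0.0085, 0.1022], [-0.0416, 0, -0.0723], 0.06], [[0.0591, -0.0085, 0.1022], [-0.0416, 0, -0.0723], 0.06]]}}

```text
t: 3.35
position: [0.2967, 0.1493, 0.217]
eef_rot: [0.249, -0.273, 0.926, 0.073]
ft_force: [-0.8, 0.2, 0.3]
width: 0.0599
grip_force: 0.0
```

```bash
python3 - <<'E'
from h import *
im=read_camera('wrist');save('w2',im);g,A=fp();print(g,A)
plan([.361,.1925,.082],orient(np.radians(33),np.radians(30)))
m=cv2.inRange(cv2.cvtColor(im,cv2.COLOR_RGB2HSV),(45,80,40),(85,255,255));n,l,st,ce=cv2.connectedComponentsWithStats(m);print(st[1:],ce[1:])
E
```

```text
[0.36230755 0.19135901 0.08331622] [[-7.26899612e-01 -5.41719527e-01  4.22086376e-01]
 [-4.68973690e-01  8.40558885e-01  2.71153903e-01]
 [-5.01677817e-01 -8.45738414e-04 -8.65054133e-01]]
t 3.4 tcp target [0.296  0.1503 0.2162] shift [0.0008, 0.0013, 0.0009] rv [-0.0025, 0.0019, -0.0026] rows 0.034970860755063844
[[ 243  222   28  103 2472]] [[256.51011327 274.40978964]]
```

View pics/w2.png

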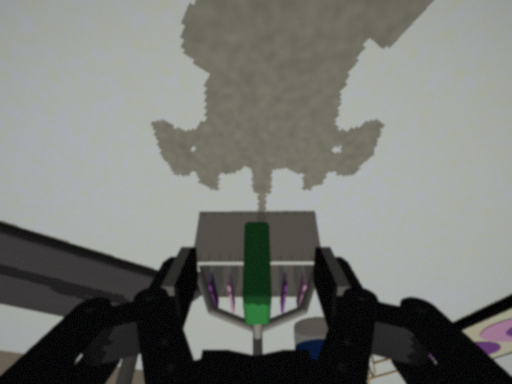

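Paddle sits centred between the fingers (column 257, rows 222–325) and square to them. I'll close.

Request:
{"fn": "carry_out", "kwargs": {"increments": [[[0, 0, 0], [0, 0, 0], 0.0], [[0, 0, 0], [0, 0, 0], 0.0], [[0, 0, 0], [0, 0, 0], 0.0], [[0, 0, 0], [0, 0, 0], 0.0], [[0, 0, 0], [0, 0, 0], 0.0], [[0, 0, 0], [0, 0, 0], 0.0], [[0, 0, 0], [0, 0, 0], 0.0], [[0, 0, 0], [0, 0, 0], 0.0]], "force": 60}}

```text
t: 4.2
position: [0.2966, 0.1492, 0.2167]
eef_rot: [0.249, -0.273, 0.927, 0.073]
ft_force: [-1.6, 0.4, 3.8]
width: 0.0107
grip_force: 60.5
```

```bash
python3 - <<'E'
from h import *
s=read_state();print(s['t'],s['width'],s['grip_force'],s['ft_force'])
# lift, then pose well in front of rack, 5 cm short
ry=np.radians(-3.7);Rr=R.from_euler('z',ry).as_matrix();O=np.array([.5645,.0667,.335])
H=O+Rr@np.array([-.10,-.031,-.10]);print('hook tgt',H)
plan(H+Rr@np.array([-.075,0,-.04]),orient(ry,np.radians(30)))
E
```

```text
4.2 0.010718173339048499 60.533684492111206 [-1.59700434  0.4439421   3.77986865]
hook tgt [0.46270794 0.04221785 0.235     ]
t 4.2 tcp target [0.3105 0.0521 0.3292] shift [-0.0209, -0.0892, -0.1179] rv [0.3185, 0.0011, 0.5514] rows 4.2476910361581135
```

Request:
{"fn": "carry_out", "kwargs": {"increments": [[[-0.005, 0, -0.009], [0, 0, 0], 0.0], [[-0.015, 0, -0.026], [0, 0, 0], 0.0], [[-0.03, 0, -0.052], [0, 0, 0], 0.0], [[-0.045, 0, -0.078], [0, 0, 0], 0.0], [[-0.056, 0, -0.095], [0.02, 0, 0.035], 0.0], [[-0.056, -0.01, -0.105], [0.06, 0, 0.105], 0.0], [[-0.048, -0.03, -0.11], [0.12, 0, 0.208], 0.0], [[-0.04, -0.05, -0.112], [0.18, 0, 0.312], 0.0], [[-0.03, -0.07, -0.115], [0.24, 0, 0.416], 0.0], [[-0.0209, -0.085, -0.1179], [0.29, 0.001, 0.5], 0.0], [[-0.0209, -0.0892, -0.1179], [0.3185, 0.001, 0.5514], 0.0], [[-0.0209, -0.0892, -0.1179], [0.3185, 0.001, 0.5514], 0.0]], "force": 90}}

```text
t: 5.4
position: [0.3101, 0.0515, 0.3276]
eef_rot: [0.257, 0.032, 0.966, -0.009]
ft_force: [-0.3, 0.4, -2.4]
width: 0.0107
grip_force: 88.3
```

```bash
python3 - <<'E'
from h import *
S=read_camera('scene');W=read_camera('wrist');T=read_camera('top')
s=read_state();print(s['t'],s['width'],s['ft_force'],s['torque']);g,A=fp();print(g,A)
a=cv2.resize(S[140:260,200:330],(400,369),interpolation=2);b=cv2.resize(W,(400,300));c=cv2.resize(T[150:230,190:310],(400,267),interpolation=2)
v=np.zeros((600,800,3),np.uint8);v[:369,:400]=a;v[:300,400:]=b;v[300:567,400:]=c;save('v3',v);save('s3',S);save('w3',W);save('t3',T)
E
```

```text
5.55 0.011445797185208063 [-0.01532708  0.71379066 -1.58848464] [0.09713597 0.88602563 0.00884871]
[0.38713881 0.04731929 0.19372101] [[-8.65643938e-01  6.30606769e-02  4.96672854e-01]
 [ 5.45006573e-02  9.98009617e-01 -3.17251049e-02]
 [-4.97684891e-01 -3.93647776e-04 -8.67357824e-01]]
```

View pics/v3.png

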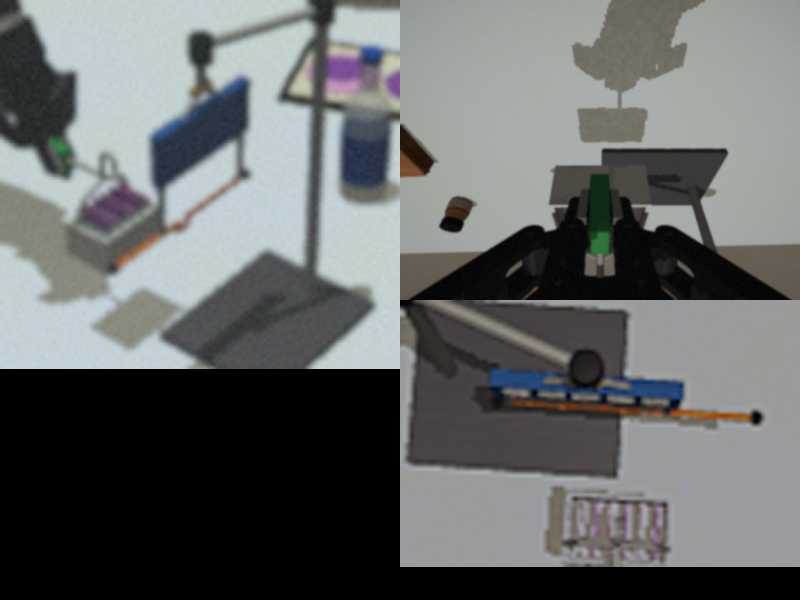

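The composite shows the carrier held level with the hook crown at scene px (235,191), and the bar notch clearly visible at scene px (259,213). I'll locate the notch and check the hook.

```bash
python3 - <<'E'
from h import *
ry=np.radians(-3.7);Rr=R.from_euler('z',ry).as_matrix();O=np.array([.5645,.0667,.335])
for y in(-.14,-.08,-.065,-.05,-.04,-.03,-.02,-.01,0,.01,.065,.078): print(y,'bar',proj('scene',O+Rr@[0,y,-.145]).round(1),'top',proj('top',O+Rr@[0,y,-.145]).round(1),'notch bottom',proj('scene',O+Rr@[0,y,-.155]).round(1))
g,A=fp()
for dx in(-.008,0,.008): print('crown',proj('scene',g+Rr@[.075+dx,0,.043]).round(1),proj('top',g+Rr@[.075+dx,0,.043]).round(1))
print('paddle',proj('scene',g),proj('top',g))
S=cv2.imread('pics/s3.png');T=cv2.imread('pics/t3.png');W=cv2.imread('pics/w3.png')
a=cv2.resize(S[180:235,220:290],None,fx=8,fy=8,interpolation=2);b=cv2.resize(T[165:250,205:305],None,fx=5,fy=5,interpolation=2)
cv2.imwrite('pics/z1.png',a); 
v=np.zeros((600,800,3),np.uint8);v[:330,:420]=cv2.resize(a,(420,330));v[:323,420:]=cv2.resize(b,(380,323));v[330:600,:360]=cv2.resize(W,(360,270));cv2.imwrite('pics/v4.png',v)
E
```

```text
-0.14 bar [235.1 227.5] top [297.  185.3] notch bottom [235.2 230.1]
-0.08 bar [247.9 218.3] top [275.3 183.8] notch bottom [248.  220.8]
-0.065 bar [251. 216.] top [269.9 183.4] notch bottom [251.1 218.6]
-0.05 bar [254.1 213.8] top [264.5 183.1] notch bottom [254.1 216.3]
-0.04 bar [256.1 212.4] top [260.8 182.8] notch bottom [256.1 214.9]
-0.03 bar [258.1 210.9] top [257.2 182.6] notch bottom [258.1 213.4]
-0.02 bar [260.1 209.5] top [253.6 182.3] notch bottom [260.1 212. ]
-0.01 bar [262.1 208. ] top [250.  182.1] notch bottom [262.1 210.5]
0 bar [264.  206.6] top [246.4 181.8] notch bottom [264.1 209.1]
0.01 bar [266.  205.2] top [242.8 181.6] notch bottom [266.  207.7]
0.065 bar [276.4 197.7] top [222.9 180.2] notch bottom [276.4 200.1]
0.078 bar [278.8 195.9] top [218.2 179.9] notch bottom [278.8 198.4]
crown [232.3 187.1] [255. 221.]
crown [234.1 188. ] [255.3 218. ]
crown [235.9 188.8] [255.5 215. ]
paddle [218.29888442 190.72657413] [253.15308689 246.57619572]
```

View pics/z1.png

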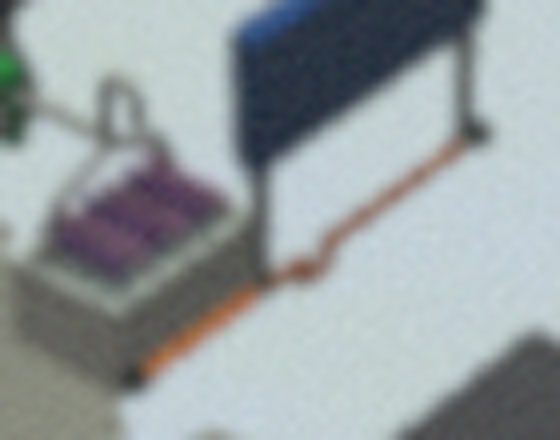

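Notch bottom at (258,213) puts it at rack y ≈ −0.030, and bar position agrees with my rack model within ~2 mm. I'll insert at y ≈ −0.008 on plain bar, then slide towards −y.

Request:
{"fn": "carry_out", "kwargs": {"increments": [[[0, 0.006, 0], [0, 0, 0], 0.0], [[0, 0.015, 0], [0, 0, 0], 0.0], [[-0.01, 0.0228, 0.0057], [0, 0, 0], 0.0], [[-0.025, 0.0228, 0.0144], [0, 0, 0], 0.0], [[-0.04, 0.0228, 0.023], [0, 0, 0], 0.0], [[-0.052, 0.0228, 0.0299], [0, 0, 0], 0.0], [[-0.064, 0.0228, 0.0368], [0, 0, 0], 0.0], [[-0.074, 0.0228, 0.0425], [0, 0, 0], 0.0], [[-0.082, 0.0228, 0.0471], [0, 0, 0], 0.0], [[-0.087, 0.0228, 0.0499], [0, 0, 0], 0.0], [[-0.0899, 0.0228, 0.0516], [0, 0, 0], 0.0], [[-0.0899, 0.0228, 0.0516], [0, 0, 0], 0.0]]}}

```text
t: 6.75
position: [0.4154, 0.0682, 0.3288]
eef_rot: [0.258, 0.031, 0.966, -0.009]
ft_force: [-0.0, 0.5, -2.5]
width: 0.0105
grip_force: 88.3
```

```bash
cat >> h.py <<'E'
RY=np.radians(-3.7);Rr=R.from_euler('z',RY).as_matrix();O=np.array([.5645,.0667,.335])
def status(n=8):
    f=[]
    for i in range(n):
        im=read_camera('scene' if i==n-1 else 'wrist'); f.append(Rr.T@read_state()['ft_force'])
    g,A=fp();h=Rr.T@(g+Rr@[.075,0,.036]-O);print('t',read_state()['t'],'hook rack',h.round(4),'F rack',np.mean(f,0).round(2),'sd',np.std(f,0).round(2))
    return im
E
python3 - <<'E'
from h import *
S=status();save('z5',cv2.resize(S[170:240,215:295],None,fx=8,fy=8,interpolation=2))
E
```

```text
t 7.15 hook rack [ 0.0033 -0.0084 -0.1043] F rack [-0.1  -0.05 -1.94] sd [0.55 0.48 0.47]
```

View pics/z5.png

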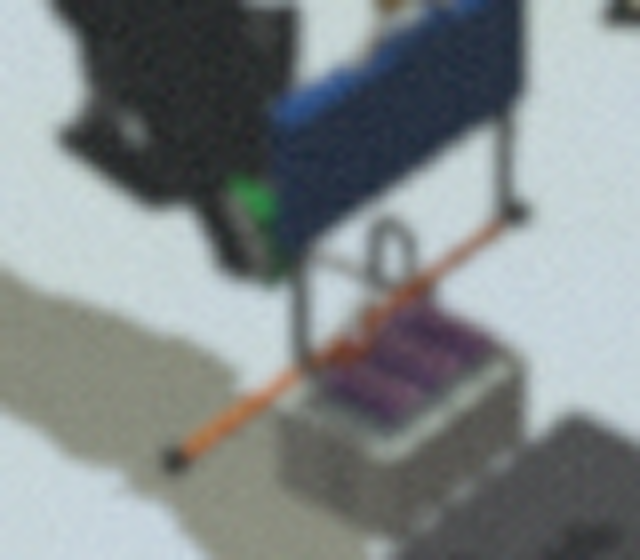

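Hook is inside the loop with its tip just above the bar at about (405,275); the notch is unchanged at (350,350). I'll lower it.

Request:
{"fn": "carry_out", "kwargs": {"increments": [[[0.0025, 0, 0.0043], [0, 0, 0], 0.0], [[0.0062, 0, 0.0108], [0, 0, 0], 0.0], [[0.01, 0, 0.0173], [0, 0, 0], 0.0], [[0.0125, 0, 0.0217], [0, 0, 0], 0.0], [[0.0149, 0, 0.026], [0, 0, 0], 0.0], [[0.0164, 0, 0.0286], [0, 0, 0], 0.0], [[0.0179, 0, 0.0312], [0, 0, 0], 0.0], [[0.0179, 0, 0.0312], [0, 0, 0], 0.0]]}}

```text
t: 7.95
position: [0.4153, 0.068, 0.2925]
eef_rot: [0.258, 0.031, 0.966, -0.009]
ft_force: [-0.2, -0.3, -1.3]
width: 0.0109
grip_force: 88.4
```

```bash
python3 - <<'E'
from h import *
S=status();save('z6',cv2.resize(S[170:240,215:295],None,fx=8,fy=8,interpolation=2))
E
```

```text
t 8.35 hook rack [ 0.0036 -0.0084 -0.1401] F rack [ 0.06 -0.14 -1.93] sd [0.57 0.51 0.23]
```

View pics/z6.png

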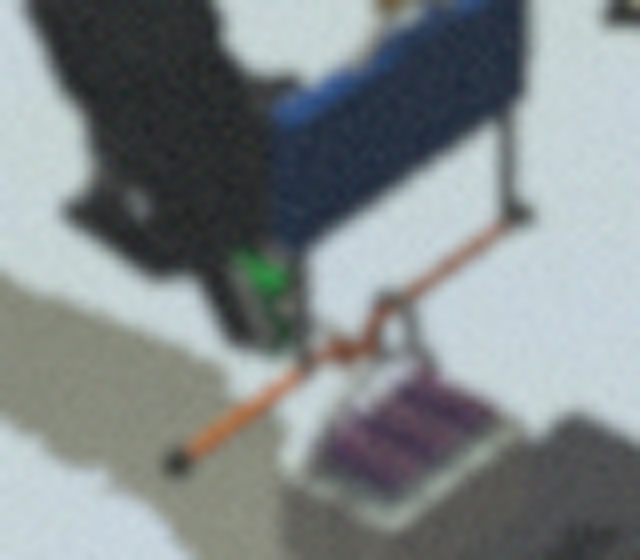

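Hook straddles the bar, with the tip on the far side at (415,330) and the crown just above the bar; no load yet. I'll lower further in small steps.

Request:
{"fn": "carry_out", "kwargs": {"increments": [[[0.001, 0, 0.0017], [0, 0, 0], 0.0], [[0.002, 0, 0.0035], [0, 0, 0], 0.0], [[0.003, 0, 0.0052], [0, 0, 0], 0.0], [[0.004, 0, 0.0069], [0, 0, 0], 0.0], [[0.004, 0, 0.0069], [0, 0, 0], 0.0]]}}

```text
t: 8.85
position: [0.4156, 0.068, 0.2853]
eef_rot: [0.259, 0.031, 0.965, -0.009]
ft_force: [-0.2, 0.5, 1.0]
width: 0.0108
grip_force: 88.7
```

```bash
python3 - <<'E'
from h import *
S=status(8);save('z7',cv2.resize(S[170:240,215:295],None,fx=8,fy=8,interpolation=2))
E
```

```text
t 9.25 hook rack [ 0.0037 -0.0084 -0.1481] F rack [-0.22  0.06  0.94] sd [0.31 0.31 0.47]
```

Request:
{"fn": "carry_out", "kwargs": {"increments": [[[0.001, -0.001, -0.0006], [0, 0, 0], 0.0], [[0.0026, -0.0025, -0.0015], [0, 0, 0], 0.0], [[0.0026, -0.004, -0.0015], [0, 0, 0], 0.0], [[0.0026, -0.0055, -0.0015], [0, 0, 0], 0.0], [[0.0026, -0.007, -0.0015], [0, 0, 0], 0.0], [[0.0026, -0.0085, -0.0015], [0, 0, 0], 0.0], [[0.0026, -0.01, -0.0015], [0, 0, 0], 0.0], [[0.0026, -0.011, -0.0015], [0, 0, 0], 0.0], [[0.0026, -0.012, -0.0015], [0, 0, 0], 0.0], [[0.0026, -0.012, -0.0015], [0, 0, 0], 0.0]]}}

```text
t: 10.25
position: [0.4116, 0.0561, 0.285]
eef_rot: [0.258, 0.031, 0.966, -0.009]
ft_force: [0.4, 0.6, 1.1]
width: 0.0106
grip_force: 88.8
```

```bash
python3 - <<'E'
from h import *
status(6)
E
```

```text
t 10.55 hook rack [ 0.0005 -0.0204 -0.1484] F rack [-0.12  0.73  1.15] sd [0.31 0.57 0.56]
```

Still riding on the bar with light drag. I'll continue at 1 mm per row.

Request:
{"fn": "carry_out", "kwargs": {"increments": [[[0, -0.001, 0], [0, 0, 0], 0.0], [[0, -0.002, 0], [0, 0, 0], 0.0], [[0, -0.003, 0], [0, 0, 0], 0.0], [[0, -0.004, 0], [0, 0, 0], 0.0], [[0, -0.005, 0], [0, 0, 0], 0.0], [[0, -0.005, 0], [0, 0, 0], 0.0]]}}

```text
t: 11.15
position: [0.4108, 0.0505, 0.284]
eef_rot: [0.257, 0.032, 0.966, -0.01]
ft_force: [-0.4, -2.0, -1.4]
width: 0.0109
grip_force: 88.5
```

```bash
python3 - <<'E'
from h import *
status(5)
E
```

```text
t 11.4 hook rack [-1.000e-04 -2.600e-02 -1.493e-01] F rack [-0.29 -2.35 -1.48] sd [0.31 0.49 0.23]
```

Vertical load vanished and the +y wall pushes lightly: it has dropped into the notch. I'll centre it in −y, then lower.

Request:
{"fn": "carry_out", "kwargs": {"increments": [[[0, -0.001, 0], [0, 0, 0], 0.0], [[0, -0.002, 0], [0, 0, 0], 0.0], [[0, -0.002, 0], [0, 0, 0], 0.0]]}}

```text
t: 11.7
position: [0.411, 0.0493, 0.2847]
eef_rot: [0.258, 0.031, 0.966, -0.008]
ft_force: [0.3, -1.8, -1.9]
width: 0.011
grip_force: 88.4
```

```bash
python3 - <<'E'
from h import *
status(5)
E
```

```text
t 11.95 hook rack [ 0.0004 -0.0273 -0.1484] F rack [ 0.14 -1.52 -2.1 ] sd [0.46 0.31 0.46]
```

Request:
{"fn": "carry_out", "kwargs": {"increments": [[[0.0005, -0.001, 0.0009], [0, 0, 0], 0.0], [[0.001, -0.0015, 0.0017], [0, 0, 0], 0.0], [[0.0015, -0.002, 0.0026], [0, 0, 0], 0.0], [[0.0015, -0.002, 0.0026], [0, 0, 0], 0.0]]}}

```text
t: 12.35
position: [0.411, 0.0474, 0.2818]
eef_rot: [0.258, 0.031, 0.966, -0.008]
ft_force: [0.0, -0.2, -1.4]
width: 0.011
grip_force: 88.4
```

```bash
python3 - <<'E'
from h import *
S=status(6);save('z8',cv2.resize(S[170:240,215:295],None,fx=8,fy=8,interpolation=2))
E
```

```text
t 12.65 hook rack [ 0.0005 -0.0292 -0.1513] F rack [-0.07  0.07 -1.5 ] sd [0.64 0.17 0.33]
```

View pics/z8.png

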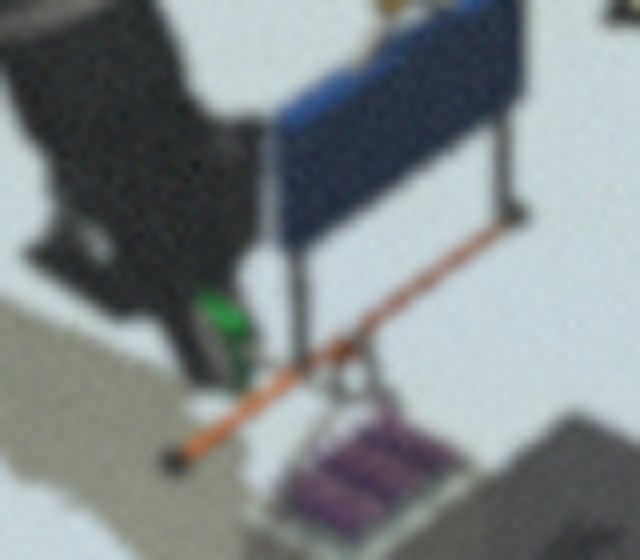

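Crown is now in the notch at (350,350) with zero side force. I'll lower until the spring carries the carrier's weight (Fz → 0).

Request:
{"fn": "carry_out", "kwargs": {"increments": [[[0.0007, 0, 0.0013], [0, 0, 0], 0.0], [[0.0015, 0, 0.0026], [0, 0, 0], 0.0], [[0.0022, 0, 0.0038], [0, 0, 0], 0.0], [[0.0027, 0, 0.0048], [0, 0, 0], 0.0], [[0.0027, 0, 0.0048], [0, 0, 0], 0.0]]}}

```text
t: 13.15
position: [0.4112, 0.0473, 0.2767]
eef_rot: [0.259, 0.031, 0.965, -0.009]
ft_force: [0.1, 0.3, 1.1]
width: 0.0113
grip_force: 88.6
```

```bash
python3 - <<'E'
from h import *
status(8)
E
```

```text
t 13.55 hook rack [ 0.0007 -0.0294 -0.1567] F rack [0.01 0.66 0.4 ] sd [0.26 0.21 0.26]
```

Request:
{"fn": "carry_out", "kwargs": {"increments": [[[0, 0, 0], [0, 0, 0], 0.02], [[0, 0, 0], [0, 0, 0], 0.03], [[0, 0, 0], [0, 0, 0], 0.045], [[0, 0, 0], [0, 0, 0], 0.06], [[0, 0, 0], [0, 0, 0], 0.06], [[0, 0, 0], [0, 0, 0], 0.06], [[0, 0, 0], [0, 0, 0], 0.06]], "force": 20}}

```text
t: 14.25
position: [0.4111, 0.0472, 0.2764]
eef_rot: [0.258, 0.031, 0.966, -0.009]
ft_force: [-0.5, -0.3, -0.6]
width: 0.0601
grip_force: 0.0
```

Request:
{"fn": "carry_out", "kwargs": {"increments": [[[0, 0, -0.005], [0, 0, 0], 0.06], [[0, 0, -0.015], [0, 0, 0], 0.06], [[0, 0, -0.03], [0, 0, 0], 0.06], [[0, 0, -0.05], [0, 0, 0], 0.06], [[0.02, 0, -0.075], [0, 0, 0], 0.06], [[0.04, 0, -0.1], [0, 0, 0], 0.06], [[0.07, 0, -0.13], [0, 0, 0], 0.06], [[0.09, 0, -0.15], [0, 0, 0], 0.06], [[0.1, 0, -0.16], [0, 0, 0], 0.06], [[0.1, 0, -0.16], [0, 0, 0], 0.06], [[0.1, 0, -0.16], [0, 0, 0], 0.06], [[0.1, 0, -0.16], [0, 0, 0], 0.06]]}}

```text
t: 15.45
position: [0.2718, 0.0683, 0.3749]
eef_rot: [0.245, 0.033, 0.969, -0.013]
ft_force: [-0.2, 0.4, 0.0]
width: 0.0598
grip_force: 0.0
```

Request:
{"fn": "carry_out", "kwargs": {"increments": [[[0, 0, 0], [0, 0, 0], 0.06], [[0, 0, 0], [0, 0, 0], 0.06], [[0, 0, 0], [0, 0, 0], 0.06], [[0, 0, 0], [0, 0, 0], 0.06], [[0, 0, 0], [0, 0, 0], 0.06], [[0, 0, 0], [0, 0, 0], 0.06], [[0, 0, 0], [0, 0, 0], 0.06], [[0, 0, 0], [0, 0, 0], 0.06], [[0, 0, 0], [0, 0, 0], 0.06], [[0, 0, 0], [0, 0, 0], 0.06], [[0, 0, 0], [0, 0, 0], 0.06], [[0, 0, 0], [0, 0, 0], 0.06]]}}

```text
t: 16.65
position: [0.2718, 0.0684, 0.3752]
eef_rot: [0.245, 0.032, 0.969, -0.013]
ft_force: [0.2, -0.7, 0.3]
width: 0.0604
grip_force: 0.0
```

Request:
{"fn": "carry_out", "kwargs": {"increments": [[[0, 0, 0], [0, 0, 0], 0.06], [[0, 0, 0], [0, 0, 0], 0.06], [[0, 0, 0], [0, 0, 0], 0.06], [[0, 0, 0], [0, 0, 0], 0.06], [[0, 0, 0], [0, 0, 0], 0.06], [[0, 0, 0], [0, 0, 0], 0.06], [[0, 0, 0], [0, 0, 0], 0.06], [[0, 0, 0], [0, 0, 0], 0.06], [[0, 0, 0], [0, 0, 0], 0.06], [[0, 0, 0], [0, 0, 0], 0.06], [[0, 0, 0], [0, 0, 0], 0.06], [[0, 0, 0], [0, 0, 0], 0.06]]}}

```text
t: 17.85
position: [0.2718, 0.0684, 0.3752]
eef_rot: [0.245, 0.033, 0.969, -0.013]
ft_force: [0.0, 0.3, 0.6]
width: 0.0604
grip_force: 0.0
```

```bash
python3 - <<'E'
from h import *
fr=[read_camera('scene').astype(int) for i in range(12)]
for i in (3,6,9,11): print(np.abs(cv2.GaussianBlur((fr[i]-fr[0]).astype(np.float32),(0,0),1.5)[170:250,215:295]).max())
S=fr[-1].astype(np.uint8);save('z9',cv2.resize(S[170:240,215:295],None,fx=8,fy=8,interpolation=2));s=read_state();print(s['t'],s['ft_force'],s['position'])
E
```

```text
7.0682626
7.531754
7.080706
5.603172
18.45 [ 0.13905323 -0.15597489  0.42757924] [0.27180172 0.06836355 0.37519768]
```

View pics/z9.png

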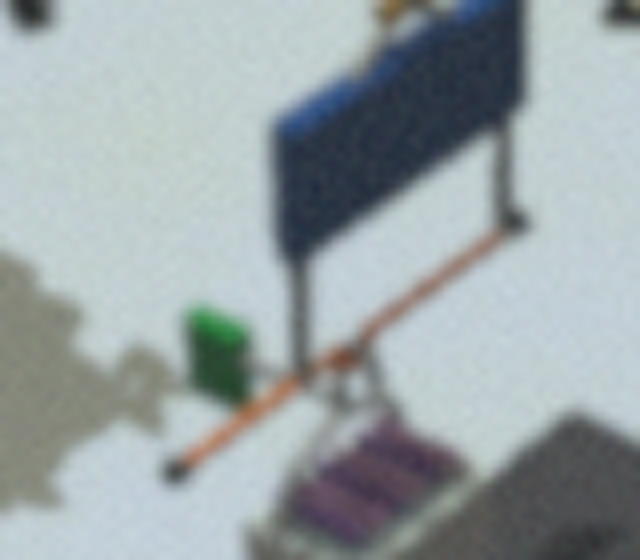

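The carrier hangs freely with the crown in the notch at (350,352) and the paddle on the −x side. I'll wait a few seconds to let any sway settle, then hand in.

```bash
python3 - <<'E'
from h import *
def motion(n=16):
    fr=np.stack([cv2.GaussianBlur(read_camera('scene').astype(np.float32),(0,0),1.5) for i in range(n)])
    sd=fr.std(0).max(2); return sd[170:250,215:295].max(), sd[300:380,300:380].max()
for i in range(4): print(motion(),read_state()['t'])
finish_job()
E
```

```text
(np.float32(3.0114625), np.float32(0.6012263)) 19.25
(np.float32(2.3426924), np.float32(0.5976168)) 20.05
(np.float32(1.8815918), np.float32(0.6291817)) 20.85
(np.float32(1.9275078), np.float32(0.61726105)) 21.65
the job is handed in; nothing more can be done
```

I handed the job in at about 21.7 s: the carrier hangs by its hook in the bar's notch and the gripper is clear of it, with forces averaging under about 3 N in the checks while it slid along the bar. A very slight sway was still fading at hand-in, because my script submitted without waiting for it to stop completely.

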